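Load the blue battery pack into the spring charging dock and close its rail

ROBOT

A 7-joint arm with a two-finger parallel gripper is mounted at the origin on the work surface. World frame = base frame: x ahead of the robot, y to its left, z up, the work surface at z = 0. Lengths are in m, angles in rad, forces in N, time in s.
With the tool pointing down it reaches from about 0.425 to 0.925 m from the base axis. Payload 6.8 kg.
Tool frame: the origin (TCP) lies midway between the tips of the shut fingers; the grasp point (between the pads) lies 19 mm behind it; z points along the fingers, y is the direction in which the jaws open and shut (so a half turn about z gives the same grasp; the last joint's range is limited). The gripper opens to 88 mm and grips with 3 to 60 N. Pads are 20 mm wide; open, the fingers measure 115 mm over their backs; the gripper's body (75 mm by 178 mm) begins 61 mm behind the grasp point.
Start: joints at [-1.434, 0.477, 0.022, 1.555, -0.011, 1.109, -0.083], TCP at [0.164, 0.655, 0.223] pointing down, gripper open.
Joint ranges: [-2.96, 2.96], [-0.34, 2.1], [-1.41, 1.46], [0.24, 2.44], [-1.37, 4.51], [0.17, 1.92], [-2.96, 2.96]. Speed limits (rad/s): [2.39, 2.39, 3.14, 3.14, 3.14, 3.14, 3.14].

INTERFACE

Orientations are given as a 3x3 rotation matrix whose columns are the frame's x, y, z axes.
In Python, from plant import manip, effector, vision, workorder gives the robot as it stands. The module is installed in compiled form; this text tells all that it offers. Calls block until the motion is done:
- manip.move_ptp(position, orientation): joint-space move of the TCP to a pose.
- manip.move_l(position, attitude=None, rate=0.15): straight line of the TCP; attitude=None keeps the orientation; rate is the mean speed in m/s.
- manip.move_joints(angles): joint-space move.
- effector.gripper_open() and effector.grab(grip_force=None): open the fingers fully, or close them until they stop; grip_force is the grip in N (None keeps the last).
- manip.pause(seconds).
- manip.solve_ik(position, orientation): joint angles nearest the present ones, or None.
- vision.get_image(name): name is "scene" or "top" or "wrist"; returns a dict with "image" (420x560x3 uint8, red, green, blue), "fovy" (degrees; the focal length in pixels is half the picture's height over the tangent of half this angle, whatever the lens; pixels are square), "cx", "cy" (the principal point, pixels), "dist" ([k1, k2, p1, p2, k3] as OpenCV has them; the pictures are not rectified), "xyz" and "orientation" of the camera in the world; the wrist camera has in their place "hand_eye" (4x4, takes a point from camera to tool coordinates, whose origin is the TCP and whose axes are the flange's). Camera axes: x right, y down, z forward; pixel columns grow to the right and rows downward; lengths in m; the calibration is good to about 2 mm. A picture is of the moment at which its call begins: read the wrist's pose just before it. There is no depth.
A pose or a line that the arm cannot do raises manip.Unreachable and nothing moves.
- workorder.close_job(): hands the job in, once; it reports no verdict.
Readings, each from a call of its own:
- manip.read_clock(): time.
- manip.read_joint_positions(): joint angles.
- manip.read_joint_vel(): joint speeds.
- manip.read_joint_efforts(): joint torques, N m.
- manip.read_eef_pos(): TCP position.
- manip.read_tcp_rot(): TCP orientation.
- manip.read_ft_force(): force on the tool from outside, world axes, zero at the start.
- manip.read_moment(): the same for the moment, N m.
- manip.read_finger_gap(): finger opening in m.
Only numpy, scipy, OpenCV 4.12 (cv2) and the standard library are available. Lean on these libraries where they do the work, as an engineer would, in place of code of your own. Each camera call takes 0.05 s, during which the arm holds its last target. There are 200 camera calls.

TASK

Load the blue battery pack into the open channel of the grey charging dock, between the white spring follower and the orange rail. Let go of it there, then push the rail's orange end plate fully home so that the rail presses the pack against the spring follower. Leave the red pack where it lies.

Things in the scene. Friction and masses are not known exactly. Their poses are not given: they have to be found in the camera images.
- blue_pack_mid (a point): Centre (14 mm up) of the loose blue battery pack: a bar 28 (x) x 90 (y) x 28 mm (z), about 90 g, black end bands, brass contact at each end. Its long side is its y axis. Either way round fits.
- red_pack_mid (a point): Centre of a red battery pack of the same size: a bystander, leave it alone. Blue and red may lie on either side.
- bay (a point): Mid channel floor (4 mm up) of the fixed grey dock; y: along the channel to the spring. Channel 44 mm wide, walls 10 thick, 12 above floor, cut away over |y|<32 for fingers. White follower face y=+65, gives 30 (2 N at 18); spring housing y=103..135. Rail's orange nose face y=-7 mm minus joint. Tops over floor: follower, nose 24, housing 32. Pack fits at y=0..12; rail home leaves it at y=38.
- rail (a joint): Rail slide, m: 0 fully home, 0.070 drawn out, starts 0.055 to 0.070. Closes towards bay +y, stays where left; needs 5 N, 8 N near the end, then a firm stop. Upright orange end plate at the dock's -y end, centred on the channel: 50 wide (x), 12 thick (y), top 58 mm over the shelf; outer face at bay y=-107 mm minus joint value (in mm). Push it from outside.
Not all that is in view belongs to the job. Of the things shaped like the part that bears blue_pack_mid, the blue one is meant.

How it is judged:
On the way:
1. the blue pack lies flat in the channel, between follower and nose, with the rail still open (z of blue_pack_mid in the frame of bay below 0.018 m and horizontal distance between blue_pack_mid and bay below 0.04 m and angle between the y axis of blue_pack_mid and the y axis of bay, either way round below 0.26 rad and value of joint rail above 0.03 m), for 0.2 s.
At the end, for the whole second after the job is handed in: The rail is home to within 6 mm; the blue pack lies flat in the channel (within 6 mm of its floor, 12 mm of the centre line, 11 degrees of its direction, 10 degrees of level) against the follower, its centre 26 to 50 mm from the bay point towards the spring (value of joint rail below 0.006 m and z of blue_pack_mid in the frame of bay below 0.019 m and x of blue_pack_mid in the frame of bay between -0.012 and 0.012 m and y of blue_pack_mid in the frame of bay between 0.026 and 0.05 m and angle between the y axis of blue_pack_mid and the y axis of bay, either way round below 0.2 rad and angle between the z axis of blue_pack_mid and the z axis of bay, either way round below 0.17 rad); the robot touches nothing.
It fails at once if the red pack is moved by more than 30 mm (distance of red_pack_mid from where it was at the start of the episode above 0.03 m).
It also fails if it takes over 48 s, if anything falls off the work surface, if the arm or the gripper's body presses on something with over 40 N, if the wrist force passes 120 N, or if a joint passes its speed limit or range.

## Working session

There is one attempt and no reset: what is moved stays moved. The work goes in short steps, each a Python script; the robot and the scene stay as the last script left them, time stands still between calls to the robot, and variables do not carry over. Pictures are saved under pics/ and viewed, about 8 in all and at most 12, crops included, and the job is handed in when it is done.

```bash
mkdir -p pics
cat > h.py <<'E'
import numpy as np, cv2
from plant import manip, effector, vision, workorder
def cam(name):
    p=np.array(manip.read_eef_pos()); R=np.array(manip.read_tcp_rot())
    d=vision.get_image(name); im=d["image"]
    f=im.shape[0]/2/np.tan(np.radians(d["fovy"])/2)
    d["K"]=np.array([[f,0,d["cx"]],[0,f,d["cy"]],[0,0,1]])
    if "hand_eye" in d:
        T=np.array(d["hand_eye"]); d["R"]=R@T[:3,:3]; d["p"]=p+R@T[:3,3]
    else: d["R"]=np.array(d["orientation"]); d["p"]=np.array(d["xyz"])
    return d
def cast(d,uv,z):
    uv=np.array(uv,float).reshape(-1,1,2)
    n=cv2.undistortPoints(uv,d["K"],np.array(d["dist"],float)).reshape(-1,2)
    r=np.c_[n,np.ones(len(n))]@d["R"].T
    return d["p"]+r*((z-d["p"][2])/r[:,2])[:,None]
def save(d,name): cv2.imwrite("pics/"+name,cv2.cvtColor(d["image"],cv2.COLOR_RGB2BGR))
def mask(d,lo,hi):
    return cv2.inRange(cv2.cvtColor(d["image"],cv2.COLOR_RGB2HSV),np.array(lo),np.array(hi))
def down(a): # tool pointing down, tool y axis at world angle a
    y=np.array([np.cos(a),np.sin(a),0]);z=np.array([0,0,-1.]);return np.c_[np.cross(y,z),y,z]
E
python3 - <<'E'
from h import *
for n in("top","scene"):
    d=cam(n);save(d,n+"0.png");print(n,d["p"],d["fovy"],d["dist"])
print(manip.read_tcp_rot(),manip.read_clock(),manip.read_finger_gap())
E
```

```text
top [ 0.2803702  -0.04721806  1.32571858] 42.356695507152615 [-0.19459347  0.          0.          0.          0.        ]
scene [ 1.42862298 -0.41391192  0.98183088] 45.31446644619615 [-0.18779289  0.          0.          0.          0.        ]
[[-9.70188370e-01  2.42351933e-01 -2.59252125e-04]
 [ 2.42352046e-01  9.70187218e-01 -1.49922657e-03]
 [-1.11817359e-04 -1.51736246e-03 -9.99998843e-01]] 0.1 0.08795191110309666
```

View pics/top0.png

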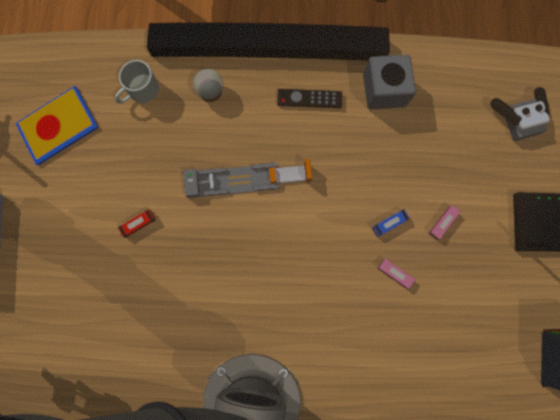

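View pics/scene0.png

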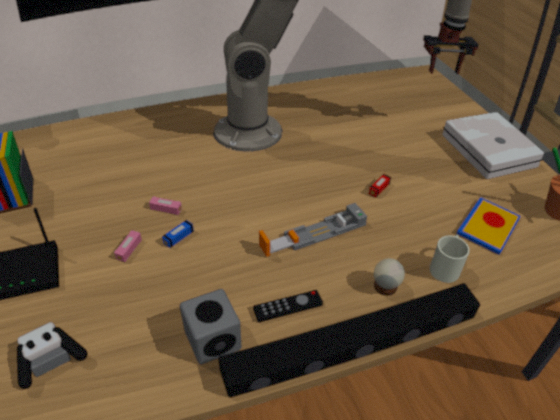

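The top view shows the dock from its housing (190,182) to its orange end plate (308,170). The blue pack is at (391,223), the red pack at (137,223), and there are two pink decoys. The dock's +y axis points left in the image, roughly world +y.

Run:
```python
from h import *
d=cam("top")
m=mask(d,(108,120,50),(130,255,255)); m[:, :330]=0;m[:, 450:]=0
c=max(cv2.findContours(m,0,2)[0],key=cv2.contourArea)
r=cv2.minAreaRect(c);print(r)
b=cast(d,cv2.boxPoints(r),0.02);pc=cast(d,[r[0]],0.02)[0];print("blue",pc,b)
e=[b[1]-b[0],b[2]-b[1]];e=max(e,key=np.linalg.norm);ab=np.arctan2(e[1],e[0]);print("ang",np.degrees(ab))
m=mask(d,(8,170,90),(18,255,255));m[:140]=0;m[200:]=0;m[:,:240]=0;m[:,330:]=0
for c in cv2.findContours(m,0,2)[0]:
    if cv2.contourArea(c)>15:print(cv2.minAreaRect(c))
print(cast(d,[(308,171)],.055),cast(d,[(191,181)],.036))
# go above blue
e0=np.array(manip.read_tcp_rot())
for k in (0,np.pi):
    q=manip.solve_ik([pc[0],pc[1],.22],down(ab+np.pi/2+k));print(k,q)
```

```text
((391.326416015625, 222.05960083007812), (10.221383094787598, 27.568939208984375), 59.74356460571289)
blue [ 0.44050735 -0.33186564  0.02      ] [[ 0.43359923 -0.29576626  0.02      ]
 [ 0.46912977 -0.35555569  0.02      ]
 [ 0.44745506 -0.36827992  0.02      ]
 [ 0.41212758 -0.30846241  0.02      ]]
ang -59.278620278260625
((272.1768493652344, 174.59146118164062), (14.908257484436035, 5.300714015960693), 83.6598129272461)
((308.0699768066406, 168.489990234375), (21.354625701904297, 5.656854152679443), 81.8698959350586)
[[ 0.55558593 -0.12340916  0.055     ]] [[0.52944995 0.1593616  0.036     ]]
0 [ 0.01608694  0.31587646  0.64229766  1.88924517 -0.22188953  1.00765996
  1.29027755]
3.141592653589793 [-0.36601743  0.58781964  1.28685725  1.90693548 -0.62726157  1.13609739
 -1.4416032 ]
```

Run:
```python
from h import *
a=np.radians(5.3)
print(manip.solve_ik([.50,.02,.36],down(a)))
manip.move_ptp([.50,.02,.36],down(a));print(manip.read_clock(),manip.read_eef_pos())
d=cam("wrist");save(d,"w1.png");print(d["p"],d["R"],d["K"][0,0])
np.savez("w1.npz",**{k:d[k] for k in("image","K","R","p","dist")})
```

```text
[-0.89523018  0.06368922  0.78641453  1.81257303 -0.04698193  1.28429928
 -0.00404217]
2.7417 [0.50007797 0.021167   0.35981065]
[0.49410682 0.09210624 0.52161328] [[ 9.95536961e-01  9.11750175e-02  2.43572661e-02]
 [ 9.43715870e-02 -9.60691398e-01 -2.61086271e-01]
 [-4.04729323e-04  2.62219667e-01 -9.65008126e-01]] 377.8364409037373
```

View pics/w1.png

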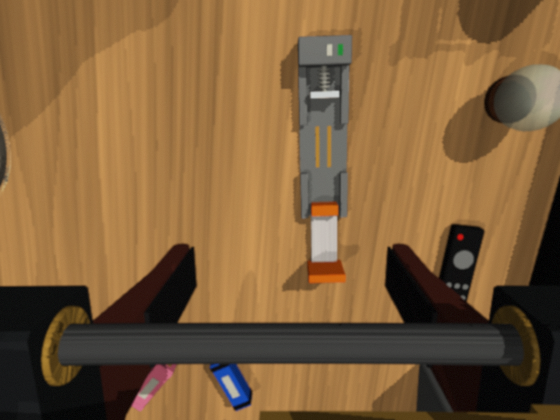

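The wrist view shows the dock. The housing top covers x 299–351, y 37–66, with the follower at (325,95). The nose is at (324,210), the outer top edge of the plate runs from (308,282) to (344,281), and the wall cutaway ends near rows 122 and 172.

Run:
```python
from h import *
z=np.load("w1.npz");d={k:z[k] for k in z}
def s(n,uv,h): r=cast(d,uv,h);print(n,np.round(r[:,:2],4).tolist());return r[:,:2]
H=s("housing",[(299.5,37.5),(351,36.5),(300,66),(350.5,65)],.036)
P=s("plate out",[(308,282),(344.5,280.5)],.058)
N=s("nose front top",[(311,204),(338,203)],.028)
W=s("cut",[(302,122),(347,122),(302,172),(346,172)],.016)
F=s("follower front",[(310,98),(339,97)],.028)
hc=H.mean(0);pc=P.mean(0);u=(hc-pc)/np.linalg.norm(hc-pc);print("ang",np.degrees(np.arctan2(u[1],u[0])))
w=P[1]-P[0]; print("plate w",np.linalg.norm(w),"perp ang",np.degrees(np.arctan2(w[1],w[0])), "hous w",np.linalg.norm(H[1]-H[0]))
w=H[1]-H[0];print(np.degrees(np.arctan2(w[1],w[0])))
print("bay from housing",hc-119*u/1e3,"from cut",W.mean(0),"follower",F.mean(0)-.065*u,"rail",-.107-(pc-(hc-.119*u))@u, "nose y",(N.mean(0)-(hc-.119*u))@u)
```

```text
housing [[0.4973, 0.1702], [0.5576, 0.1769], [0.5011, 0.1392], [0.5614, 0.1459]]
plate out [[0.5389, -0.1321], [0.5873, -0.1253]]
nose front top [[0.5337, -0.032], [0.5697, -0.0271]]
cut [[0.5109, 0.0736], [0.5692, 0.079], [0.5177, 0.0082], [0.5768, 0.0138]]
follower front [[0.5175, 0.104], [0.5534, 0.1085]]
ang 96.71572443280071
plate w 0.04884553970853914 perp ang 8.068438882243292 hous w 0.06061749948794008
6.289965583348579
bay from housing [0.5432766  0.03984598] from cut [0.54364442 0.04366735] follower [0.54303429 0.04169403] rail 0.06271605437882856 nose y -0.06990732086879829
```

Run:
```python
from h import *
a=np.radians(30.7);R=down(a);pc=np.array([.4405,-.3319])
t=pc-.09*R[:2,0]
manip.move_ptp([*t,.22],R);print(manip.read_clock(),manip.read_joint_positions())
d=cam("wrist");save(d,"w2.png")
m=mask(d,(105,120,40),(130,255,255))
c=max(cv2.findContours(m,0,2)[0],key=cv2.contourArea);r=cv2.minAreaRect(c)
b=cast(d,cv2.boxPoints(r),.028);print(r,cast(d,[r[0]],.028),b)
```

```text
4.45 [-0.06914713  0.59714318  0.99702913  1.70221838 -0.54538155  1.14757067
  1.62006578]
((289.0, 83.0), (84.0, 30.0), 90.0) [[ 0.44061258 -0.33067964  0.028     ]] [[ 0.41208193 -0.30797759  0.028     ]
 [ 0.4342798  -0.29474389  0.028     ]
 [ 0.47093627 -0.35484906  0.028     ]
 [ 0.44738013 -0.36888821  0.028     ]]
```

View pics/w2.png

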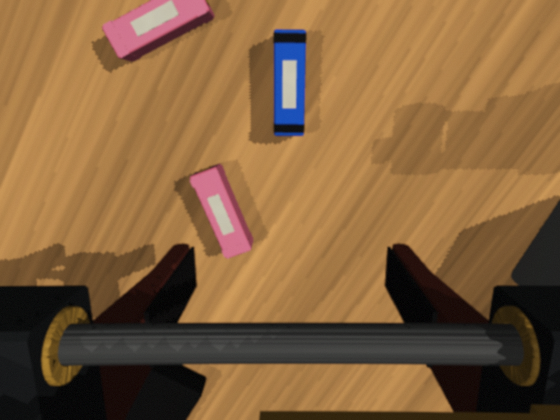

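The blue pack is at (289,83), aligned with the tool. Both pink packs are clear of the fingers' footprint, so I'll grasp.

Run:
```python
from h import *
R=down(np.radians(30.7));p=[.4406,-.3309]
manip.move_l([*p,.12],R,rate=.2)
manip.move_l([*p,.006],rate=.12)
print(manip.read_eef_pos(),manip.read_ft_force())
effector.grab(20);print(manip.read_finger_gap(),manip.read_clock())
manip.move_l([*p,.13],rate=.2)
print(manip.read_finger_gap(),manip.read_clock())
R2=down(np.radians(6.7));u=np.array([np.cos(np.radians(96.7)),np.sin(np.radians(96.7))])
t=np.array([.5434,.0415])+.004*u
manip.move_ptp([*t,.13],R2);print(manip.read_clock(),manip.read_eef_pos(),manip.read_finger_gap())
d=cam("wrist");save(d,"w3.png");d=cam("scene");d["image"]=cv2.resize(d["image"][130:300,180:420],None,fx=3,fy=3);save(d,"s3.png")
```

```text
[ 0.44095443 -0.33136548  0.00658825] [-0.22646469 -0.00982948  0.2051542 ]
0.027850256891196894 7.375
0.028039765741147245 8.1417
9.5917 [0.54275509 0.04404785 0.12991627] 0.02762898894141132
```

View pics/w3.png

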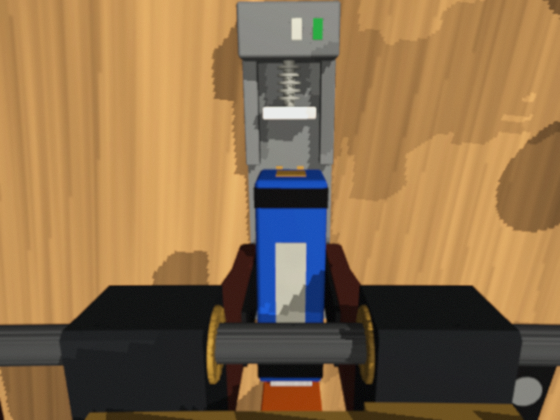

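View pics/s3.png

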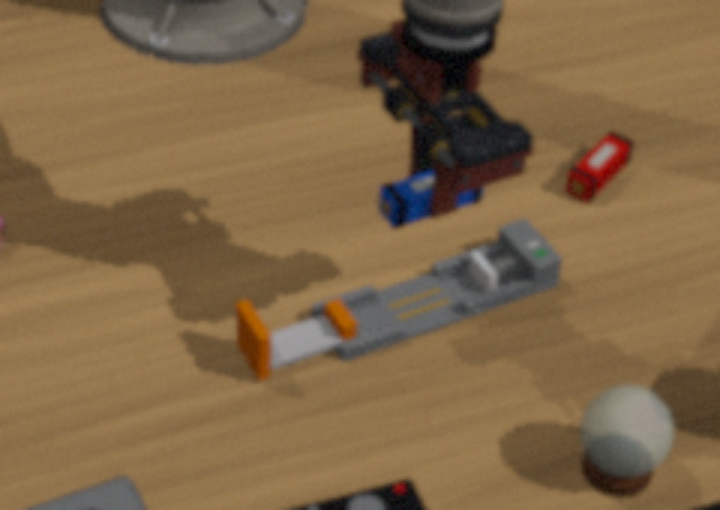

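The pack is held square to the channel. I'll check the offset from this nearer view (housing near edge (239,57)–(338,57), pack far edge about (257–324,183)).

Run:
```python
from h import *
d=cam("wrist");p=np.array(manip.read_eef_pos())
print(p)
H=cast(d,[(239,57),(338,57)],.036)[:,:2];H2=cast(d,[(236.5,2.5),(340,2.5)],.036)[:,:2];F=cast(d,[(263,119),(316,119)],.028)[:,:2]
B=cast(d,[(256,187),(326,187)],p[2]-.006+.028)[:,:2]
u=np.array([np.cos(np.radians(96.7)),np.sin(np.radians(96.7))])
for n,x,o in(("H",H,.103),("H2",H2,.135),("F",F,.065)):
    w=x[1]-x[0];print(n,x.mean(0),np.degrees(np.arctan2(w[1],w[0])),"bay",x.mean(0)-o*u)
print("pack end",B.mean(0),B.mean(0)-.045*u)
```

```text
[0.54295763 0.0440465  0.13013533]
H [0.53092663 0.14388157] 6.56196755177697 bay [0.54294372 0.04158499]
H2 [0.52733747 0.17417172] 6.5652504182473415 bay [0.54308802 0.04009369]
F [0.53585379 0.10614871] 6.5569800939249605 bay [0.54343739 0.04159261]
pack end [0.53905257 0.08544922] [0.54430275 0.04075654]
```

Run:
```python
from h import *
R2=down(np.radians(6.6));u=np.array([np.cos(np.radians(96.6)),np.sin(np.radians(96.6))])
t=np.array([.5429,.0412])+.006*u
manip.move_l([*t,.04],R2,rate=.15)
manip.move_l([*t,.0115],rate=.06)
print(manip.read_eef_pos(),manip.read_ft_force())
effector.gripper_open();manip.pause(.2)
manip.move_l([*t,.14],rate=.2)
print(manip.read_clock())
b=t-.10*u
manip.move_l([*b,.20],rate=.2)
d=cam("wrist");save(d,"w4.png")
m=mask(d,(105,120,40),(130,255,255));m[280:]=0
c=max(cv2.findContours(m,0,2)[0],key=cv2.contourArea);r=cv2.minAreaRect(c)
q=cast(d,[r[0]],.032)[0,:2]-[.543,.0412];print(r,"bay xy",q@[u[1],-u[0]],q@u)
print(manip.read_clock())
```

```text
[0.54214717 0.04696724 0.01135602] [ 0.33987526  0.37861626 -0.30368762]
13.1333
((291.5, 70.5), (91.0, 35.0), 90.0) bay xy 0.0009353187339795103 0.006218484233325616
13.9167
```

View pics/w4.png

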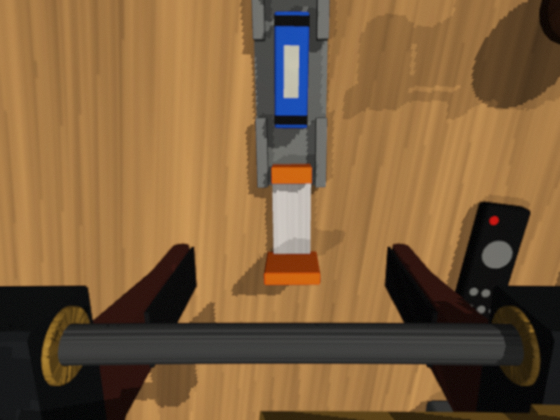

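The pack lies in the channel at bay (0.9, 6) mm, at pixel (291,70), with the rail still open and the plate at (292,270). Next I'll push the rail with the fingers shut, watching the force.

```bash
cat > push.py <<'E'
from h import *
u=np.array([np.cos(np.radians(96.6)),np.sin(np.radians(96.6))]);bay=np.array([.543,.0412])
def P(y): return bay+y*u
def loc(): return (np.array(manip.read_eef_pos())[:2]-bay)@u
def push(y0,y1,step,lim,rate=.06):
    y=y0
    while y<y1:
        y=min(y+step,y1);manip.move_l([*P(y),.03],rate=rate)
        f=np.array(manip.read_ft_force())[:2]@u
        print(round(y*1e3,1),round(loc()*1e3,1),round(-f,1),manip.read_clock())
        if -f>lim:break
    return y
E
python3 - <<'E'
from push import *
R=down(np.radians(6.6))
effector.grab(20)
manip.move_l([*P(-.215),.15],R,rate=.25)
manip.move_l([*P(-.215),.03],rate=.2)
print(manip.read_clock(),manip.read_ft_force())
push(-.215,-.130,.0085,18)
E
```

```text
16.6833 [ 0.26293809 -0.46063713 -0.30243639]
-206.5 -205.8 0.0 16.975
-198.0 -197.3 0.1 17.2667
-189.5 -188.9 -0.4 17.5583
-181.0 -180.8 0.7 17.85
-172.5 -172.4 2.6 18.1417
-164.0 -163.7 1.8 18.4333
-155.5 -155.1 2.5 18.725
-147.0 -146.7 1.4 19.0167
-138.5 -138.2 1.8 19.3083
-130.0 -130.1 3.1 19.6
```

Run:
```python
from push import *
y=push(-.130,-.105,.003,22,.04)
print(manip.read_ft_force())
manip.pause(.3);print(loc(),manip.read_ft_force())
```

```text
-127.0 -127.7 4.1 19.85
-124.0 -124.6 4.7 20.1
-121.0 -121.7 5.8 20.35
-118.0 -118.8 5.4 20.6
-115.0 -117.4 8.8 20.85
-112.0 -117.4 16.0 21.1
-109.0 -117.3 22.3 21.35
[  3.82078083 -22.04071596 -10.65936162]
-0.11731684937493973 [  4.20771754 -23.02340086 -10.172628  ]
```

The rail stopped firmly at −117.4 mm, where home was predicted at −117. I'll back off and check.

Run:
```python
from push import *
manip.move_l([*P(-.16),.03],rate=.1)
manip.move_l([*P(-.17),.22],rate=.25)
print(manip.read_clock())
d=cam("wrist");save(d,"w5.png")
m=mask(d,(105,120,40),(130,255,255));m[280:]=0
c=max(cv2.findContours(m,0,2)[0],key=cv2.contourArea);r=cv2.minAreaRect(c)
q=cast(d,[r[0]],.032)[0,:2]-bay;print(r,"bay xy",q@[u[1],-u[0]],q@u)
np.savez("w5.npz",**{k:d[k] for k in("image","K","R","p","dist")})
```

```text
23.2167Traceback (most recent call last):
  File "<stdin>", line 7, in <module>
ValueError: max() iterable argument is empty
```

View pics/w5.png

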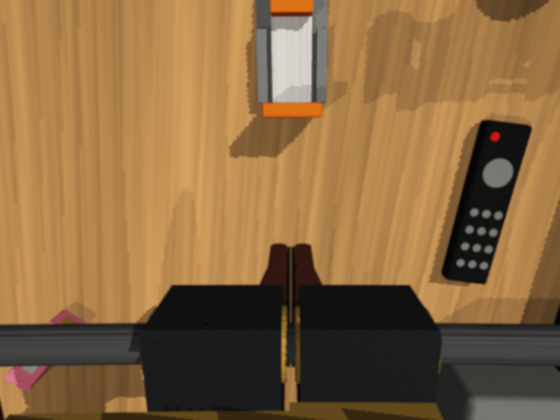

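The plate (292,110) is flush against the dock, but the pack is out of frame. I'll move forward at height to see it.

Run:
```python
from push import *
manip.move_l([*P(-.08),.26],rate=.25)
print(manip.read_clock())
d=cam("wrist");save(d,"w6.png")
m=mask(d,(105,120,40),(130,255,255));m[280:]=0
c=max(cv2.findContours(m,0,2)[0],key=cv2.contourArea);r=cv2.minAreaRect(c)
q=cast(d,[r[0]],.032)[0,:2]-bay;print(r,"bay xy",q@[u[1],-u[0]],q@u)
m=mask(d,(5,170,60),(18,255,255))
for c in cv2.findContours(m,0,2)[0]:
    if cv2.contourArea(c)>80:
        b=cv2.boundingRect(c);print(b,[((cast(d,[(b[0]+b[2]/2,v)],h)[0,:2]-bay)@u).round(4) for v,h in((b[1],.028),(b[1]+b[3],.058))])
```

```text
23.8083
((290.0, 53.5), (79.0, 30.0), 90.0) bay xy -0.0005753361627120983 0.039430502457192776
(266, 186, 51, 23) [np.float64(-0.0903), np.float64(-0.1074)]
(273, 104, 36, 15) [np.float64(-0.0067), np.float64(-0.0203)]
```

View pics/w6.png

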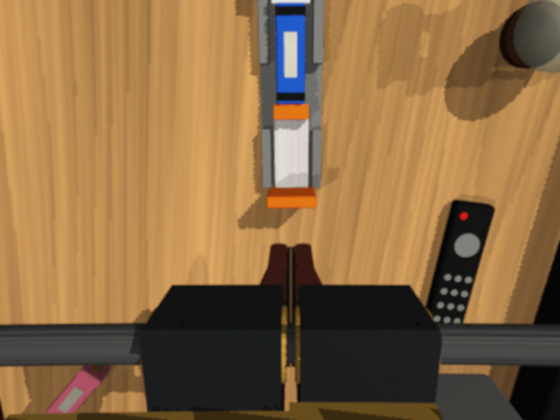

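The rail is home: the plate's outer face measures −107.4 mm and the nose −6.7 mm. The pack, at (290,53), is in line, flat and against the follower at y≈39 mm. The robot is clear, so I'll hand in.

```bash
python3 -c "
from h import *
manip.pause(.3);print(manip.read_ft_force(),manip.read_clock());print(workorder.close_job())"
```

```text
[-1.11248782  0.47521642  0.99636404] 24.1583
the job is handed in; nothing more can be done
None
```

The blue pack is in the dock channel and the rail is pushed home against it. I handed the job in at 24.2 s of the 48 s allowed.

- **Loading:** I gripped the blue pack at 20 N and set it in the channel about 6 mm from the bay point towards the spring. The rail was still open about 63 mm at that point. I let go of the pack there.
- **Pushing:** I pushed the end plate with the shut fingers until it stopped firmly, at about 22 N. The fingers stopped at −117.4 mm; I had predicted −117 mm for home.
- **Last camera check:**
  - The plate's outer face was at −107.4 mm and the nose at −6.7 mm, so the rail is home to within measuring accuracy.
  - The pack was centred at about (−0.6, +39) mm in the bay frame, lined up with the channel and against the follower. Flatness was judged by eye only.
- **Clear of the scene:** The arm was raised clear of the dock. The force sensor still read about 1 N per axis.
- **Not re-measured:** I did not measure the red pack's position again at the end, but the arm never worked near it.

No check failed. One view after the push missed the pack because it was out of frame, so I moved forward and looked again.

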